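# Nip up a spark plug at the foot of its deep well

### The arm

A 6-joint arm with a two-finger parallel gripper is mounted at the origin on the work surface. World frame = base frame: x ahead of the robot, y to its left, z up, the work surface at z = 0. Lengths are in m, angles in rad, forces in N, time in s.
With the tool pointing down it reaches from about 0.275 to 1 m from the base axis. Payload 8.4 kg.
Tool frame: the origin (TCP) lies on the centre line of the jaws, within the pads' length; the fingertips stand 19 mm ahead of it and the grasp point (between the pads) is the TCP; z points along the fingers, y is the line along which they close (so a half turn about z gives the same grasp; the last joint's range is limited). The gripper opens to 85 mm and grips with 20 to 120 N. Pads are 22 mm wide; open, the fingers measure 114 mm over their backs; the gripper's body (76 mm by 85 mm) begins 54 mm behind the grasp point. The pads swing forward as they close: fully open they stand 13 mm farther back than shut.
Start: joints at [1.137, 0.353, 1.633, -0, 1.155, -0.002], TCP at [0.262, 0.568, 0.219] pointing down, gripper open.
Joint ranges: [-2.63, 2.63], [-0.92, 2.1], [0.06, 2.66], [-1.3, 4.44], [0, 2.69], [-3.02, 3.02]. Speed limits (rad/s): [2.22, 2.22, 2.79, 3.14, 3.14, 3.14].

### API

Orientations are given as a 3x3 rotation matrix whose columns are the frame's x, y, z axes.
In Python, from rig import env gives the robot as it stands. The module is installed in compiled form; this text tells all that it offers.
- The arm moves only by the shell command python3 -m inch 'ROWS' [FORCE]. ROWS is JSON, a list of rows, each a list of 7 numbers: the shift along the tool's x, y, z in mm, then the turn, a rotation vector about the tool's x, y, z in rad, then the opening, from -1 (shut) to 1 (fully open). A call has 1 to 12 rows; each row shifts and turns the commanded pose from where the row before left it, along the tool's axes as they then stand; what a row does not reach is not made up. A row lasts 1/8 s, in which the tool goes at most 62.5 mm and 10.7 degrees, less where a joint would pass 70% of its speed; a pose out of reach is approached as far as the arm can. A call with a gripper value outside its range is refused whole. The fingers move at their own pace and stop on an object; FORCE is the grip in N (left out, the last holds). Time passes only in rows, so rows that do not move let the fingers close. It gives the time, the measured TCP pose, the force, the opening and the grip force at its end, in the units of the state.
- env.state(): the state, without advancing time (a new reading comes with each control period).
- env.capture(name): name is "scene" or "top" or "wrist"; returns a dict with "frame" (400x640x3 uint8, blue, green, red), "depth" (400x640 float32, m along the optical axis (not along the pixel's ray), 0 where there is no reading), "fx", "fy", "cx", "cy" (pixels), "extrinsics" (4x4, takes a point from world to camera coordinates); the wrist camera has in their place "mount" (4x4, takes a point from camera to tool coordinates, whose origin is the TCP and whose axes are the flange's). Camera axes: x right, y down, z forward; pixel columns grow to the right and rows downward; lengths in m; the calibration is good to about 2 mm. The wrist camera is an equidistant fisheye: a pixel r from the principal point sees the ray r / f radians off the axis. A picture is of the moment at which its call begins: read the wrist's pose just before it.
- env.close_job(): hands the job in; it is judged then, once.
Trained networks look in the newest picture that a camera, given by its name, has taken for a name from the list of things; names that differ only in an ending like _2 or _b are one class to them, and where a whole thing is asked for, a point or a joint stands for the part that bears it (a point fixed in the world has none). Each returns a list of dicts, best first, with "confidence" (0 to 1); they miss things now and then, are a little off and sometimes report something else, mostly with a low value. They report only what shows in the picture. A call takes as long as a camera call. They do not tell look-alikes from the thing itself.
- env.find_in(camera, name): "pixel" ([column, row] in pixels, amid what is visible of it).
- env.trace(camera, name): "mask" (400x640 bool, what is visible of it) and "pixel" ([column, row] in pixels, amid what is visible of it).
The state is a dict: "time_s": time; "qpos": joint angles; "joint_vel": joint speeds; "joint_torque": joint torques, N m; "tcp_pos": TCP position; "ee_rot": TCP orientation; "force": force on the tool from outside, world axes, zero at the start; "torque": the same for the moment, N m; "gripper_width": opening from 0.0 (shut) to 1.0 (fully open); "finger_force": force on a finger pad.
Only numpy, scipy, OpenCV 4.12 (cv2) and the standard library are available. Lean on these libraries where they do the work, as an engineer would, in place of code of your own. Each camera call takes 0.05 s, during which the arm holds its last target. There are 200 camera calls.

### The job

Take the long T-handled plug wrench from its stand, lower it down the cylinder head's one open spark plug well (the one without an ignition coil) and feel it onto the plug's hexagon, pressing lightly because the porcelain cracks. Turn the plug clockwise until you feel its gasket bite, then a sixteenth of a turn more and no further, or the thread strips. Let go, leaving the wrench standing fully down on the plug and everything else on the bench where it is.

Things in the scene. Friction and masses are not known exactly. Their poses are not given: they have to be found in the camera images.
- wrench_grip (a point): Steel T-wrench, 182 mm tall, 330 g; the point is the middle of its T bar (14 x 14 x 150 mm along own y), 175 mm above its foot, z up. Below: bare 12 mm round shank for 100 mm, then a deep hexagon socket 62 mm long, 29 mm outside. It stands upright and loose in a 38 mm hole of the stand (top plate at 64 mm, floor at 5 mm), beside a shorter T-wrench (135 mm tall, bar 120 mm), 111 mm away.
- wrench_socket (a point): Centre of the wrench's foot: the mouth of its socket, a hexagon 21.9 mm across flats, 62 mm deep; two of the flats face the wrench's own +x and -x (z up along the shank to the T bar).
- well_mouth (a point): Centre of the open well's mouth, 140 mm above the bench, z up: a vertical round bore 33 mm wide with a bright metal rim, in the dark head (300 mm along own y, 180 mm wide, fixed). Down it a plug: its 11 mm porcelain and terminal begin 50 mm below the mouth, its steel hexagon 20.8 mm across flats from 95 to 109 mm, then the collar where the wrench stops. Two other wells, 86 mm apart in a row, have black coils, 162 mm tall.
- plug_top (a point): Top centre of the plug's hexagon, 95 mm down the well. How its flats face is unknown. It runs loosely (0.14 N m, either way) for 0.3 to 1.0 rad clockwise from above; pressed hard, it follows the wrench round. Then its gasket bites: turning takes 0.42 N m, slowly climbing (held still the wrist feels about 0 before, over 0.15 after). It stays where it is left. A sixteenth of a turn is 0.39 rad; 0.2 to 0.6 will do.
- short_wrench: Bystander: shorter T-wrench standing in the stand's other hole; origin at its foot.
- pulled_coil: Bystander: the black ignition coil pulled from the open well, 140 mm long, lying on the bench on the robot's side of the head.
- old_plug: Bystander: an old spark plug, 78 mm long, lying on the bench on the robot's side of the head.
- spray_can: Bystander: spray can, 62 mm wide, 190 mm tall, standing left of the head; origin under it.
- screwdriver: Bystander: screwdriver, 200 mm, lying on the bench to the left.
- spanner: Bystander: combination spanner, 190 mm, lying on the bench on the far left.
- plug_carton: Bystander: small carton, 60 x 100 x 32 mm, on the bench beyond the stand.
- feeler: Bystander: folding feeler gauge, 130 mm, lying on the bench before the stand.
Things that resemble listed ones, but are neither listed nor needed, are in the scene too. Leave any green, red or yellow look-alike of the part that bears wrench_grip alone.

How it is judged:
By the outcome, as a careful person would: the job done as asked, in the order asked, and still so for the second after the job is handed in, with the robot touching nothing.
It also fails if it takes over 64 s, if anything falls off the work surface, if the arm or the gripper's body presses on something with over 40 N, if the wrist force passes 120 N, or if a joint passes its speed limit or range.

## Working session

There is one attempt and no reset: what is moved stays moved. The work goes in short steps, Python scripts to look and compute and a shell command to move; the robot and the scene stay as the last step left them, time stands still between calls to the robot, and variables do not carry over. Pictures are saved under pics/ and viewed, at most 10 in all, crops included, and the job is handed in when it is done.

```bash
mkdir -p pics; ls
cat > h.py <<'E'
import numpy as np,cv2
from rig import env
def world(c,px,d=None):
    u,v=px; u=int(round(u));v=int(round(v))
    if d is None:
        w=c['depth'][max(v-2,0):v+3,max(u-2,0):u+3]; w=w[w>0]; d=np.median(w) if len(w) else 0
    p=np.array([(px[0]-c['cx'])/c['fx']*d,(px[1]-c['cy'])/c['fy']*d,d,1])
    return (np.linalg.inv(c['extrinsics'])@p)[:3]
def cloud(c):
    v,u=np.mgrid[:400,:640]; d=c['depth']
    p=np.stack([(u-c['cx'])/c['fx']*d,(v-c['cy'])/c['fy']*d,d,np.ones_like(d)],-1)
    return (p@np.linalg.inv(c['extrinsics']).T)[...,:3]
E
python3 - <<'E'
from h import *
s=env.state(); print(s)
for n in ('scene','top'):
    c=env.capture(n); cv2.imwrite(f'pics/{n}0.png',c['frame'])
    for t in ('wrench_grip','wrench_socket','well_mouth','plug_top','short_wrench','spray_can','pulled_coil'):
        for r in env.find_in(n,t)[:3]: print(n,t,np.round(r['pixel']),round(r['confidence'],2),np.round(world(c,r['pixel']),3))
E
```

```text
pics
{'time_s': 0.0, 'qpos': array([ 1.13662109e+00,  3.53637507e-01,  1.63414010e+00, -3.39622776e-05,
        1.15521521e+00, -2.39397964e-03]), 'joint_vel': array([ 0.00112007, -0.00105966, -0.00063927,  0.00118571,  0.00038142,
        0.00079545]), 'joint_torque': array([ 1.91808984e-03, -6.05260921e+01, -3.42072022e+01,  1.00653281e-04,
        9.42972751e-03, -3.09054576e-05]), 'tcp_pos': array([0.26135157, 0.56718094, 0.21856579]), 'ee_rot': array([[-9.08227510e-01,  4.18476374e-01, -5.60805397e-04],
       [ 4.18476749e-01,  9.08226604e-01, -1.28331877e-03],
       [-2.77002052e-05, -1.40022943e-03, -9.99999019e-01]]), 'force': array([ 0.65909209,  0.00934701, -0.10707799]), 'torque': array([-0.04981943, -0.05512631,  0.05634979]), 'finger_force': 0.0, 'gripper_width': 1.0004248952842427}
scene wrench_grip [188. 186.] 0.96 [ 0.349 -0.413  0.178]
scene wrench_grip [169. 231.] 0.78 [ 0.526 -0.461  0.172]
scene wrench_grip [231. 167.] 0.65 [ 0.184 -0.283  0.116]
scene wrench_socket [171. 227.] 0.94 [ 0.526 -0.453  0.184]
scene wrench_socket [232. 159.] 0.85 [-0.022 -0.283  0.01
[... 186 characters left out ...]
_can [450. 223.] 0.9 [0.653 0.298 0.143]
scene spray_can [396. 217.] 0.36 [0.576 0.17  0.126]
scene pulled_coil [412. 203.] 0.52 [0.422 0.31  0.021]
top wrench_grip [492. 177.] 0.9 [ 0.524 -0.486  0.091]
top wrench_grip [428. 192.] 0.88 [ 0.464 -0.285  0.187]
top wrench_grip [484. 246.] 0.79 [ 0.333 -0.488  0.003]
top wrench_socket [482. 243.] 0.96 [ 0.335 -0.421  0.178]
top wrench_socket [496. 174.] 0.85 [ 0.514 -0.465  0.176]
top wrench_socket [426. 297.] 0.83 [ 0.199 -0.279  0.18 ]
top plug_top [261. 146.] 0.69 [0.606 0.168 0.07 ]
top short_wrench [426. 153.] 0.74 [ 0.578 -0.292  0.139]
top spray_can [208. 135.] 0.65 [0.608 0.294 0.172]
top pulled_coil [247. 211.] 0.76 [0.421 0.208 0.021]
```

View pics/scene0.png

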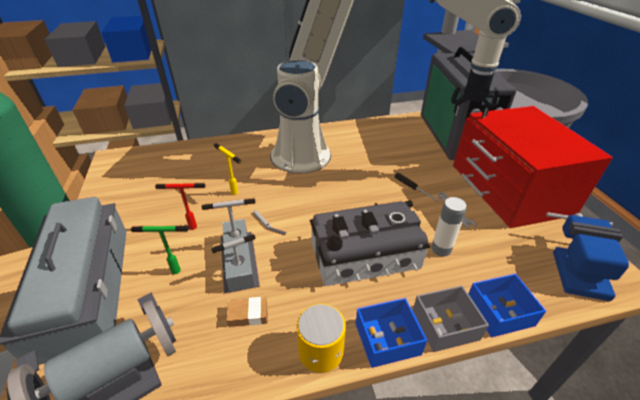

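View pics/top0.png

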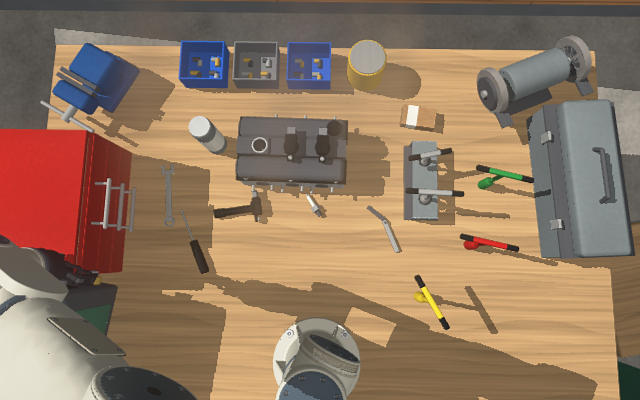

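The scene picture shows the grey long T-wrench at about (230,204) and the short one behind it at (236,244). The open well's bright rim is at (397,218). In the top view the long bar runs from (406,191) to (463,194), the short bar is at (430,156) and the rim is at (260,146). The head also carries two coils, at (291,145) and (323,145).

Run:
```python
from h import *
for n in ('top','scene'):
    c=env.capture(n); P=cloud(c); ok=c['depth']>0
    def sel(lo,hi): return ok&np.all(P>lo,-1)&np.all(P<hi,-1)
    for nm,lo,hi in (('long',[.4,-.40,.168],[.51,-.18,.2]),('short',[.51,-.40,.115],[.64,-.18,.155])):
        m=sel(lo,hi); q=P[m]
        r=cv2.minAreaRect((q[:,:2]*1000).astype(np.float32)); 
        d=np.linalg.svd(q[:,:2]-q[:,:2].mean(0),full_matrices=False)[2][0]
        print(n,nm,len(q),r,np.median(q[:,2]),q[:,2].max(),'dir',d)
    m=sel([.45,.0,.13],[.8,.26,.15]); q=P[m]; print('head top',len(q),q.min(0),q.max(0),cv2.minAreaRect((q[:,:2]*1000).astype(np.float32)))
    # rim: bright low saturation pixels
    hsv=cv2.cvtColor(c['frame'],cv2.COLOR_BGR2HSV)
    b=(hsv[...,2]>140)&sel([.5,.08,.125],[.7,.22,.155]); b=b.astype(np.uint8)
    k,l,st,ce=cv2.connectedComponentsWithStats(b)
    i=1+np.argmax(st[1:,4]); print('rim',st[i]); 
    uv=np.argwhere(l==i)[:,::-1].astype(np.float32); e=cv2.fitEllipse(cv2.convexHull(uv)); print(e)
    # ray to z=.14
    E=np.linalg.inv(c['extrinsics']); r=E[:3,:3]@np.array([(e[0][0]-c['cx'])/c['fx'],(e[0][1]-c['cy'])/c['fy'],1]); o=E[:3,3]
    print('rim world',o+r*(.14-o[2])/r[2], np.median(P[l==i],axis=0))
    print('cam',o,'fx',c['fx'])
```

```text
top long 337 ((464.6242980957031, -301.0934753417969), (148.21270751953125, 15.104209899902344), 87.64645385742188) 0.1864469275873344 0.19207073067074765 dir [-0.04623068 -0.99893079]
top short 244 ((575.956787109375, -302.3377685546875), (15.695968627929688, 119.04757690429688), 12.091081619262695) 0.13942281080783359 0.14486894558582986 dir [ 0.21280527 -0.97709463]
head top 1363 [5.09297383e-01 8.15786340e-05 1.30000187e-01] [0.67056644 0.22573523 0.14991508] ((589.7453002929688, 112.23453521728516), (226.3866729736328, 155.3588104248047), 87.6015625)
rim [251 137  17  16  81]
((259.00543212890625, 144.54696655273438), (15.363815307617188, 16.41583251953125), 62.30807113647461)
rim world [0.59289886 0.16153433 0.14      ] [0.5909162  0.16221271 0.13989958]
cam [ 0.2922716  -0.03485025  1.30317785] fx 439.31934945274963
scene long 319 ((465.7171325683594, -301.0939636230469), (147.96543884277344, 17.663854598999023), 87.64313507080078) 0.1877008252804243 0.1924899983387094 dir [-0.04568271 -0.998956  ]
scene short 290 ((575.47509765625, -300.5822448730469), (16.94738006591797, 119.8184585571289), 12.829254150390625) 0.1407639600426019 0.14532051808180924 dir [-0.20747955  0.97823936]
head top 1858 [0.51078069 0.00052418 0.13000737] [0.67502036 0.2278915  0.14958655] ((592.9528198242188, 114.34477233886719), (227.08213806152344, 164.1990966796875), 89.5382080078125)
rim [389 212  17  11  70]
((397.00579833984375, 216.9412384033203), (10.466970443725586, 16.065441131591797), 98.35042572021484)
rim world [0.59082227 0.16527079 0.14      ] [0.5922073  0.16266688 0.14323868]
cam [ 1.29887307 -0.2441248   0.86712938] fx 370.45646087382477
```

```bash
python3 -m inch '[[0,0,-40,0,0,0.169,1],[0,0,-40,0,0,0.169,1],[0,0,-40,0,0,0.169,1],[0,0,-10,0,0,0.169,1],[0,0,0,0,0,0.169,1],[0,0,0,0,0,0.169,1],[0,0,0,0,0,0.169,1],[0,0,0,0,0,0,1]]'
python3 -m inch '[[-40,36,0,0,0,0,1],[-40,36,0,0,0,0,1],[-40,36,0,0,0,0,1],[-40,36,0,0,0,0,1],[-40,36,0,0,0,0,1],[-40,36,0,0,0,0,1],[-40,36,0,0,0,0,1],[-40,36,0,0,0,0,1],[-40,36,0,0,0,0,1],[-28,25,0,0,0,0,1],[0,0,0,0,0,0,1],[0,0,0,0,0,0,1]]'
python3 - <<'E'
from h import *
s=env.state(); print(s['time_s'],s['qpos'],s['tcp_pos'],s['ee_rot'])
c=env.capture('wrist'); print(c['mount'],c['fx'],c['cx'],c['cy'])
cv2.imwrite('pics/w1.png',c['frame']); np.savez('w1.npz',**{k:v for k,v in c.items()},tcp=s['tcp_pos'],rot=s['ee_rot'])
for t in ('well_mouth','plug_top'):
    for r in env.find_in('wrist',t)[:3]: print(t,r)
E
```

```text
time_s: 1.9
tcp_pos: [0.2615, 0.5676, 0.3493]
ee_rot: [[0.043, 0.999, -0.0], [0.999, -0.043, -0.0], [-0.0, -0.0, -1.0]]
force: [-0.5, 0.6, -1.5]
gripper_width: 1.005
finger_force: 0.0
time_s: 3.4
tcp_pos: [0.5928, 0.165, 0.3491]
ee_rot: [[0.042, 0.999, -0.001], [0.999, -0.042, 0.0], [0.0, -0.001, -1.0]]
force: [-0.1, -0.1, 0.5]
gripper_width: 0.999
finger_force: 0.0
3.4 [2.68750175e-01 2.45686641e-01 1.49495203e+00 4.59738805e-04
 1.40142870e+00 3.10761483e-01] [0.59277763 0.16498126 0.34913205] [[ 4.20765662e-02  9.99114222e-01 -5.77980260e-04]
 [ 9.99114348e-01 -4.20763917e-02  3.10849879e-04]
 [ 2.86255212e-04 -5.90547866e-04 -9.99999785e-01]]
[[-7.80205298e-04 -9.55631365e-01 -2.94564230e-01  7.63851218e-02]
 [ 9.99999690e-01 -7.77857675e-04 -1.25133536e-04 -2.63673154e-04]
 [-1.09547516e-04 -2.94564236e-01  9.55631675e-01 -1.55638460e-01]
 [ 0.00000000e+00  0.00000000e+00  0.00000000e+00  1.00000000e+00]] 309.70691628693146 319.6000068493235 200.44034883652736
well_mouth {'pixel': [319.7, 173.4], 'confidence': 0.83}
well_mouth {'pixel': [242.3, 325.4], 'confidence': 0.21}
plug_top {'pixel': [321.0, 173.5], 'confidence': 0.61}
```

View pics/w1.png

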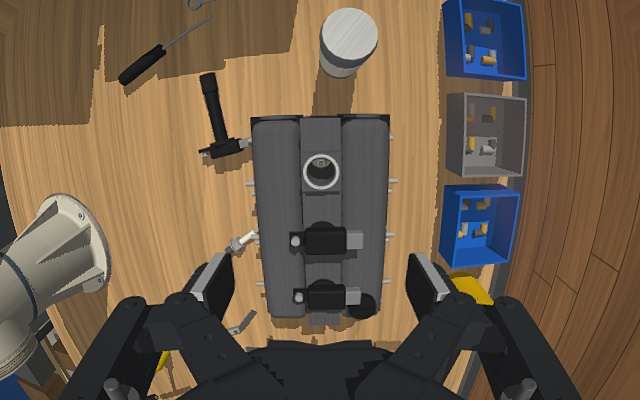

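The wrist view shows the open well's rim centred at about (321,172) with the plug visible down it, and the coils at (325,241) and (325,293). I'll move the camera over the well and lower it for a close look.

```bash
python3 -m inch '[[-40,0,-0,0,0,0,1],[-37,0,40,0,0,0,1],[0,0,40,0,0,0,1],[0,0,40,0,0,0,1],[0,0,0,0,0,0,1],[0,0,0,0,0,0,1]]'
cat >> h.py <<'E'
def fray(c,px,s):
    d=np.array([px[0]-c['cx'],px[1]-c['cy']]); r=np.hypot(*d); t=r/c['fx']
    k=np.array([d[0]/r*np.sin(t),d[1]/r*np.sin(t),np.cos(t)])
    M=c['mount']; return s['tcp_pos']+s['ee_rot']@M[:3,3], s['ee_rot']@M[:3,:3]@k
def atz(c,px,s,z):
    o,k=fray(c,px,s); return o+k*(z-o[2])/k[2]
def rectify(c,s,x0,y0,z,half,n):
    # top-down orthographic plane view at height z: row0=+x? cols: world x, rows: world y (down=+y)
    M=c['mount'];R=s['ee_rot']@M[:3,:3];o=s['tcp_pos']+s['ee_rot']@M[:3,3]
    g=np.linspace(-half,half,n); X,Y=np.meshgrid(x0+g,y0+g)
    p=(np.stack([X,Y,np.full_like(X,z)],-1)-o)@R
    th=np.arctan2(np.hypot(p[...,0],p[...,1]),p[...,2]); ph=np.arctan2(p[...,1],p[...,0])
    return cv2.remap(c['frame'],(c['cx']+c['fx']*th*np.cos(ph)).astype(np.float32),(c['cy']+c['fx']*th*np.sin(ph)).astype(np.float32),cv2.INTER_CUBIC)
E
python3 - <<'E'
from h import *
z=np.load('w1.npz'); print('w1 rim',atz({k:z[k] for k in z},(321,172.5),dict(tcp_pos=z['tcp'],ee_rot=z['rot']),.14))
s=env.state(); print(s['tcp_pos'])
c=env.capture('wrist')
for t in ('well_mouth','plug_top'):
    for r in env.find_in('wrist',t)[:2]: print(t,r,atz(c,r['pixel'],s,.14),atz(c,r['pixel'],s,.045))
A=rectify(c,s,.592,.163,.14,.03,400); B=rectify(c,s,.592,.163,.045,.03,400)
cv2.imwrite('pics/w2.png',np.hstack([A,B]))
E
```

```text
time_s: 4.3
tcp_pos: [0.5905, 0.0885, 0.2309]
ee_rot: [[0.043, 0.999, 0.002], [0.999, -0.043, 0.0], [0.0, 0.002, -1.0]]
force: [-0.7, -0.4, -0.8]
gripper_width: 1.0
finger_force: 0.0
w1 rim [0.59401685 0.16408791 0.14      ]
[0.59048987 0.08847773 0.23094487]
well_mouth {'pixel': [309.3, 96.6], 'confidence': 0.98} [0.58602654 0.17415108 0.14      ] [0.58325311 0.1777678  0.045     ]
plug_top {'pixel': [333.2, 113.2], 'confidence': 0.67} [0.60418505 0.1601381  0.14      ] [0.60840674 0.15835667 0.045     ]
```

View pics/w2.png

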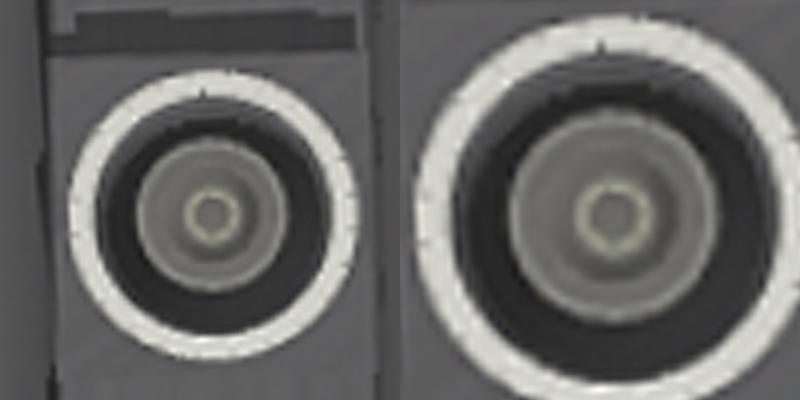

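The rectified pictures (0.15 mm/px) put the well and plug at about (213,214), which is (0.594, 0.165). The hexagon's flats don't show clearly, so I'll try contrast.

Run:
```python
from h import *
s=env.state()
B=np.mean([rectify(env.capture('wrist'),s,.594,.1652,.045,.019,500).astype(float) for _ in range(4)],0).mean(-1)
B=np.clip((B-np.percentile(B,3))/(np.percentile(B,85)-np.percentile(B,3))*255,0,255).astype(np.uint8)
cv2.imwrite('pics/w3.png',cv2.createCLAHE(3,(6,6)).apply(B))
P=cv2.warpPolar(cv2.GaussianBlur(B,(0,0),4),(250,360),(249.5,249.5),250,cv2.WARP_POLAR_LINEAR).astype(float)
for r in range(60,240,12):
    F=np.fft.rfft(P[:,r])/360; print(round(r*38/500,1),round(F[0].real),np.round(abs(F[1:8]),1),round(np.degrees(-np.angle(F[6]))/6,1))
```

```text
4.6 255 [0.3 0.1 0.2 0.3 0.3 0.2 0.2] 9.5
5.5 250 [3.8 1.6 0.3 0.5 0.4 0.4 0.6] -19.9
6.4 218 [10.5  4.3  1.7  0.7  0.5  0.5  2.2] -27.1
7.3 179 [10.5  5.8  3.8  1.5  0.6  0.4  0.4] -18.7
8.2 162 [23.2  4.1  4.7  1.4  0.9  0.7  0.1] -0.9
9.1 166 [25.   2.2  3.5  1.2  0.8  0.6  0.2] -0.6
10.0 191 [16.3  2.9  1.3  0.8  1.1  1.6  0.2] 19.8
10.9 214 [2.7 2.3 0.8 0.6 1.9 2.4 1. ] 14.8
11.9 217 [5.3 0.5 0.8 0.8 0.5 1.7 1.1] 11.5
12.8 219 [0.8 1.4 1.  0.6 0.6 0.8 0.6] 22.7
13.7 245 [4.1 0.3 0.7 0.4 0.3 0.7 0.6] 29.5
14.6 251 [2.8 1.3 0.4 0.6 0.4 0.2 0.2] 15.3
15.5 186 [29.1  2.7  1.   2.4  1.7  1.1  2.2] 25.0
16.4 64 [26.4  6.8  0.8  4.5  0.5  3.   0.7] -4.5
17.3 15 [9.7 5.1 1.1 1.1 0.8 0.8 0.8] -0.7
```

View pics/w3.png

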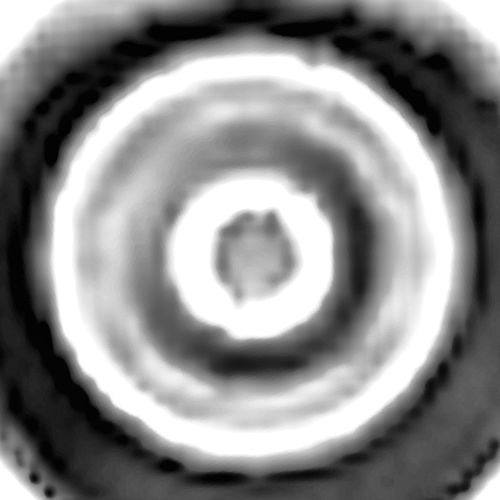

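There's only a weak six-fold signal, with flats near 15°, so feel will have to settle it. On to the wrench.

```bash
python3 -m inch '[[0,0,-40,0,0,0,1],[-40,-11,-35,0,0,0,1],[-44,-12,0,0,0,0,1],[-44,-12,0,0,0,0,1],[-44,-12,0,0,0,0,1],[-44,-12,0,0,0,0,1],[-44,-12,0,0,0,0,1],[-44,-12,0,0,0,0,1],[-44,-12,0,0,0,0,1],[-46,-13.5,0,0,0,0,1],[0,0,0,0,0,0,1],[0,0,0,0,0,0,1]]'
python3 - <<'E'
from h import *
s=env.state(); print(s['qpos'])
c=env.capture('wrist'); cv2.imwrite('pics/w4.png',c['frame'])
for r in env.trace('wrist','wrench_grip')[:4]: 
    m=r['mask']; print(r['pixel'],r['confidence'],m.sum())
    v,u=np.nonzero(m); q=np.array([atz(c,(a,b),s,.187)[:2] for a,b in zip(u,v)])
    print(cv2.minAreaRect((q*1000).astype(np.float32)))
E
```

```text
time_s: 6.15
tcp_pos: [0.4641, -0.3008, 0.3044]
ee_rot: [[0.045, 0.999, 0.0], [0.999, -0.045, 0.0], [0.0, 0.0, -1.0]]
force: [0.5, -0.4, 0.1]
gripper_width: 1.002
finger_force: 0.0
[-5.78089461e-01  1.68182218e-01  1.68736730e+00  4.88531681e-04
  1.28610821e+00 -5.33450349e-01]
[244.4, 255.3] 0.97 563
((382.3805236816406, -363.5949401855469), (42.98112487792969, 35.04415512084961), 26.78002166748047)
[319.0, 180.1] 0.91 2399
((464.4407958984375, -298.051513671875), (147.09605407714844, 17.92963409423828), 87.8033676147461)
[371.8, 298.7] 0.7 1707
((518.7005004882812, -425.03717041015625), (43.14266586303711, 117.23810577392578), 12.143019676208496)
[107.5, 176.4] 0.66 1869
((216.82769775390625, -279.0821228027344), (184.9034423828125, 38.24226760864258), 19.063886642456055)
```

View pics/w4.png

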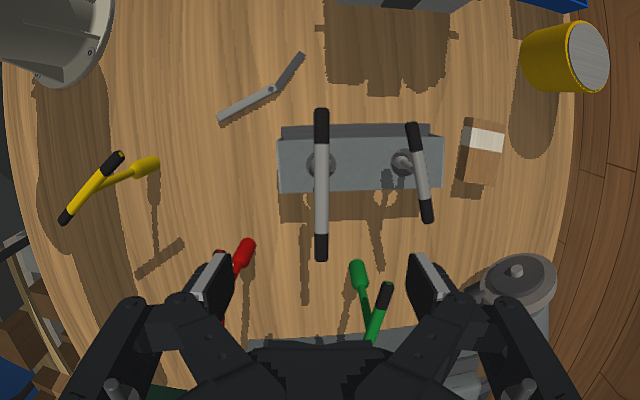

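The grey long bar runs from (321,108) to (321,260), centred below the gripper between the pads, and the short wrench is clear to its right. I'm descending to grip.

```bash
python3 -m inch '[[1,0,40,0,0,0,1],[0,0,40,0,0,0,1],[0,0,30,0,0,0,1],[0,0,14,0,0,0,1],[0,0,0,0,0,0,1],[0,0,0,0,0,0,-1],[0,0,0,0,0,0,-1],[0,0,0,0,0,0,-1],[0,0,0,0,0,0,-1],[0,0,0,0,0,0,-1],[0,0,0,0,0,0,-1]]' 80
```

```text
time_s: 7.62
tcp_pos: [0.4641, -0.3001, 0.1803]
ee_rot: [[0.044, 0.999, -0.0], [0.999, -0.044, 0.0], [0.0, -0.0, -1.0]]
force: [0.5, -0.2, 0.3]
gripper_width: 0.001
finger_force: 0.0
```

Run:
```python
from h import *
s=env.state(); print(s['gripper_width'],s['finger_force'],s['tcp_pos'])
c=env.capture('wrist'); cv2.imwrite('pics/w5.png',c['frame'])
c=env.capture('scene'); cv2.imwrite('pics/s5.png',cv2.resize(c['frame'][120:320,140:460],None,fx=2.5,fy=2.5,interpolation=cv2.INTER_CUBIC))
```

```text
0.0014685630757361608 0.0 [ 0.46407738 -0.30012115  0.18026522]
```

View pics/w5.png

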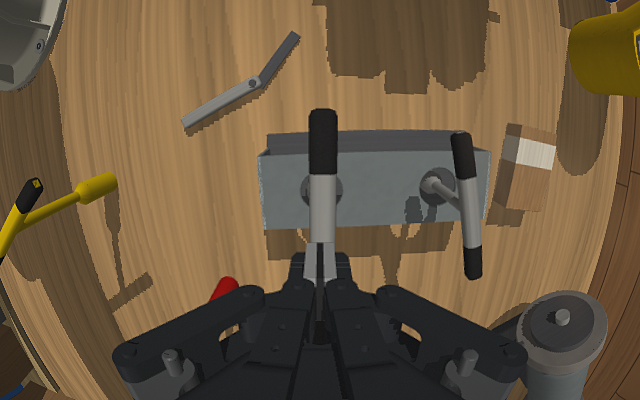

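View pics/s5.png

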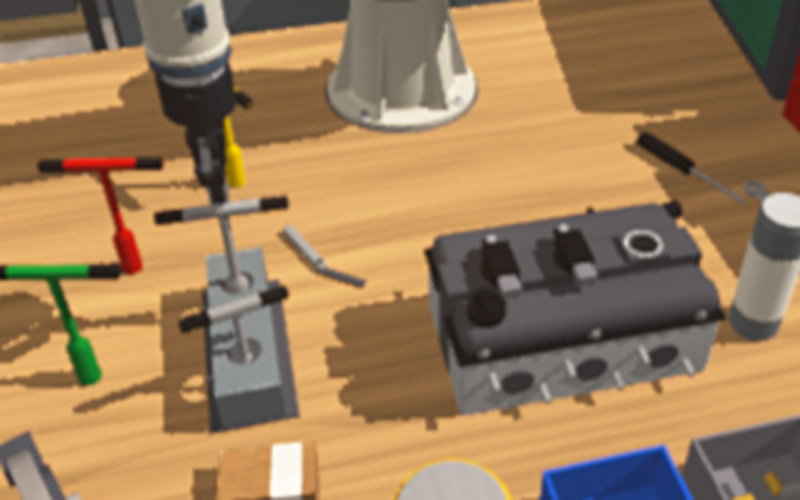

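The wrist view shows the shut fingers near the bar at (322,260) and the scene crop shows the tips by the bar at (217,190), yet the width reads 0 with no force. I'll check with depth.

Run:
```python
from h import *
s=env.state()
c=env.capture('wrist'); D=c['depth']
v,u=np.mgrid[:400,:640]; dx=u-c['cx'];dy=v-c['cy'];r=np.hypot(dx,dy)+1e-9;t=r/c['fx']
k=np.stack([dx/r*np.tan(t),dy/r*np.tan(t),np.ones_like(r)],-1)*D[...,None]
T=k@c['mount'][:3,:3].T+c['mount'][:3,3]; W=T@s['ee_rot'].T+s['tcp_pos']
for row in (120,150,180,210,230,240,245,250,255,260,270,280,300,320): print(row,'tool',np.round(T[row,321]*1000),'world',np.round(W[row,321]*1000))
for col in range(290,356,6): print(col,'tool',np.round(T[265,col]*1000))
c=env.capture('scene'); P=cloud(c); m=(c['depth']>0)&np.all(P>[.40,-.36,.12],-1)&np.all(P<[.53,-.2,.30],-1)
q=P[m]
for lo in np.arange(.15,.30,.01):
    z=q[(q[:,2]>=lo)&(q[:,2]<lo+.01)]
    if len(z): print(round(lo,2),len(z),np.round(np.median(z,0),3),np.round(z.min(0)[:2],3),np.round(z.max(0)[:2],3))
```

```text
120 tool [71.  0. -8.] world [ 468. -230.  188.]
150 tool [56.  0. -7.] world [ 467. -244.  187.]
180 tool [41.  0. -8.] world [ 466. -259.  188.]
210 tool [26.  0. -7.] world [ 466. -275.  187.]
230 tool [15.  0. -8.] world [ 465. -285.  188.]
240 tool [10.  0. -9.] world [ 465. -291.  189.]
245 tool [ 12.   0. -20.] world [ 465. -288.  200.]
250 tool [ 12.   0. -26.] world [ 465. -288.  206.]
255 tool [ 13.   0. -31.] world [ 465. -288.  212.]
260 tool [ 12.   0. -36.] world [ 465. -288.  216.]
270 tool [ 13.   0. -45.] world [ 465. -288.  225.]
280 tool [ 11.   0. -50.] world [ 465. -289.  230.]
300 tool [  2.   0. -51.] world [ 464. -298.  232.]
320 tool [ -9.   0. -52.] world [ 464. -309.  232.]
290 tool [  9. -14. -34.]
296 tool [  9. -11. -34.]
302 tool [  8.  -8. -32.]
308 tool [ 12.  -5. -41.]
314 tool [ 12.  -3. -40.]
320 tool [ 12.  -0. -40.]
326 tool [ 11.   2. -38.]
332 tool [ 12.   5. -40.]
338 tool [  8.   8. -32.]
344 tool [  8.  11. -33.]
350 tool [-110.   37.  179.]
0.15 10 [ 0.468 -0.3    0.155] [ 0.464 -0.306] [ 0.471 -0.296]
0.16 13 [ 0.469 -0.301  0.166] [ 0.462 -0.307] [ 0.472 -0.295]
0.17 30 [ 0.469 -0.301  0.178] [ 0.465 -0.36 ] [ 0.474 -0.232]
0.18 203 [ 0.469 -0.292  0.187] [ 0.455 -0.359] [ 0.476 -0.227]
0.19 56 [ 0.467 -0.301  0.191] [ 0.459 -0.357] [ 0.474 -0.228]
0.2 19 [ 0.47  -0.301  0.205] [ 0.461 -0.312] [ 0.478 -0.29 ]
0.21 27 [ 0.471 -0.299  0.215] [ 0.46  -0.312] [ 0.479 -0.29 ]
0.22 14 [ 0.474 -0.302  0.224] [ 0.466 -0.311] [ 0.478 -0.293]
0.24 19 [ 0.493 -0.296  0.246] [ 0.469 -0.309] [ 0.496 -0.289]
0.25 10 [ 0.5   -0.293  0.256] [ 0.478 -0.313] [ 0.507 -0.288]
0.26 35 [ 0.48  -0.296  0.265] [ 0.456 -0.318] [ 0.515 -0.286]
0.27 32 [ 0.487 -0.299  0.276] [ 0.472 -0.318] [ 0.524 -0.284]
0.28 77 [ 0.518 -0.299  0.286] [ 0.446 -0.319] [ 0.526 -0.281]
0.29 61 [ 0.493 -0.3    0.295] [ 0.451 -0.321] [ 0.524 -0.281]
```

The shut tips are about 14 mm behind the reported TCP and have met above the bar (bar top 0.188, tips about 0.194). I'll open, go 28 mm lower and close again.

```bash
python3 -m inch '[[0,0,0,0,0,0,1],[0,0,0,0,0,0,1],[0,0,0,0,0,0,1],[0,0,0,0,0,0,1],[0,0,0,0,0,0,1],[0,0,10,0,0,0,1],[0,0,10,0,0,0,1],[0,0,8,0,0,0,1],[0,0,0,0,0,0,1]]' 80
python3 -m inch '[[0,0,0,0,0,0,-1],[0,0,0,0,0,0,-1],[0,0,0,0,0,0,-1],[0,0,0,0,0,0,-1],[0,0,0,0,0,0,-1],[0,0,0,0,0,0,-1]]' 80
```

```text
time_s: 8.95
tcp_pos: [0.4635, -0.2998, 0.1512]
ee_rot: [[0.044, 0.999, -0.002], [0.999, -0.044, 0.001], [0.001, -0.002, -1.0]]
force: [-0.1, -0.2, 0.8]
gripper_width: 1.003
finger_force: 0.0
time_s: 9.7
tcp_pos: [0.4645, -0.3003, 0.1527]
ee_rot: [[0.044, 0.999, 0.001], [0.999, -0.044, -0.0], [-0.0, 0.001, -1.0]]
force: [0.7, 0.3, 4.1]
gripper_width: 0.147
finger_force: 78.6
```

```bash
python3 -m inch '[[0,0,-20,0,0,0,-1],[0,0,-40,0,0,0,-1],[0,0,-40,0,0,0,-1],[0,0,-40,0,0,0,-1],[0,0,-40,0,0,0,-1],[0,0,-20,0,0,0,-1],[0,0,0,0,0,0,-1],[0,0,0,0,0,0,-1]]' 100
python3 - <<'E'
from h import *
for n in ('scene','top'):
    c=env.capture(n); P=cloud(c); s=env.state(); x,y,z=s['tcp_pos']
    m=(c['depth']>0)&np.all(P>[x-.05,y-.1,.15],-1)&np.all(P<[x+.05,y+.1,.42],-1); q=P[m]
    for lo in np.arange(.17,.40,.012):
        w=q[(q[:,2]>=lo)&(q[:,2]<lo+.012)]
        if len(w): print(n,round(lo,3),len(w),np.round(np.median(w,0)-[x,y,0],4),np.round(w.min(0)[:2]-[x,y],3),np.round(w.max(0)[:2]-[x,y],3))
print(s['tcp_pos'],s['force'],s['torque'])
cv2.imwrite('pics/x.png',cv2.resize(env.capture('scene')['frame'][60:300,120:420],None,fx=2.5,fy=2.5))
E
```

```text
time_s: 10.7
tcp_pos: [0.4634, -0.2997, 0.3506]
ee_rot: [[0.044, 0.999, -0.002], [0.999, -0.044, 0.001], [0.001, -0.002, -1.0]]
force: [-0.6, -0.2, -2.9]
gripper_width: 0.14
finger_force: 98.3
scene 0.206 29 [ 0.0101 -0.0004  0.2122] [ 0.001 -0.014] [0.014 0.012]
scene 0.218 36 [0.0099 0.     0.2237] [ 0.002 -0.013] [0.013 0.013]
scene 0.23 39 [0.0092 0.0009 0.2363] [-0.001 -0.014] [0.013 0.013]
scene 0.242 34 [0.0096 0.0003 0.2483] [ 0.001 -0.013] [0.014 0.012]
scene 0.254 41 [0.0093 0.     0.26  ] [-0.003 -0.014] [0.014 0.013]
scene 0.266 43 [ 0.0043 -0.      0.2704] [-0.006 -0.012] [0.013 0.012]
scene 0.278 13 [0.004  0.0007 0.2848] [ 0.001 -0.005] [0.006 0.004]
scene 0.29 18 [3.400e-03 1.000e-04 2.943e-01] [-0.001 -0.005] [0.008 0.005]
scene 0.302 20 [0.0032 0.     0.3084] [-0.    -0.006] [0.006 0.006]
scene 0.314 18 [ 2.900e-03 -3.000e-04  3.209e-01] [-0.001 -0.006] [0.006 0.005]
scene 0.326 18 [0.0027 0.0011 0.3322] [-0.001 -0.006] [0.006 0.006]
scene 0.338 20 [ 0.004  -0.0004  0.3439] [-0.002 -0.006] [0.008 0.006]
scene 0.35 17 [0.004  0.0006 0.3553] [-0.001 -0.005] [0.006 0.0
[... 216 characters left out ...]
ne 0.398 11 [0.0174 0.0027 0.3997] [ 0.009 -0.007] [0.021 0.01 ]
top 0.194 2 [-0.0006  0.011   0.205 ] [-0.003  0.011] [0.002 0.011]
top 0.206 5 [0.0056 0.0107 0.215 ] [-0.001  0.006] [0.01  0.011]
top 0.218 4 [-0.0008  0.0115  0.2233] [-0.003  0.011] [0.004 0.012]
top 0.23 3 [0.0018 0.0116 0.2388] [0.001 0.011] [0.004 0.012]
top 0.242 1 [0.0062 0.0097 0.2423] [0.006 0.01 ] [0.006 0.01 ]
top 0.254 1 [0.0067 0.0101 0.2541] [0.007 0.01 ] [0.007 0.01 ]
top 0.374 117 [0.0013 0.0521 0.3836] [-0.01  -0.072] [0.01  0.073]
top 0.386 24 [0.002  0.0556 0.3868] [-0.005  0.032] [0.008 0.074]
[ 0.46343068 -0.29967973  0.35055194] [-0.41051264 -0.78518155 -3.28633189] [ 0.01594743  0.01606754 -0.01875273]
```

View pics/x.png

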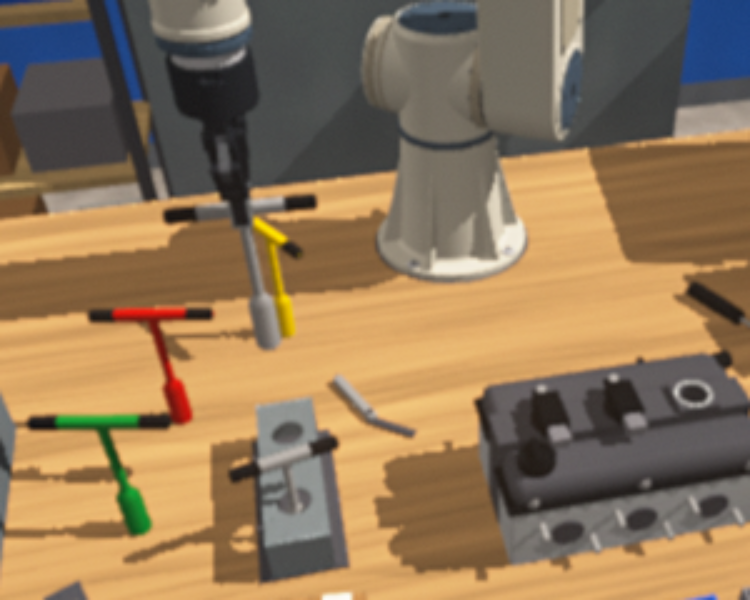

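The wrench hangs plumb and centred in the gripper, with its foot about 145 mm below the reported TCP. I'm carrying it over the well and turning 0.30 rad anticlockwise on arrival.

```bash
python3 -m inch '[[30,7,0,0,0,0,-1],[44,10.2,0,0,0,0,-1],[44,10.2,0,0,0,0,-1],[44,10.2,0,0,0,0,-1],[44,10.2,0,0,0,0,-1],[44,10.2,0,0,0,0,-1],[44,10.2,0,0,0,0,-1],[44,10.2,0,0,0,0,-1],[44,10.2,0,0,0,0,-1],[44,10.2,0,0,0,0,-1],[44,10.4,0,0,0,0,-1],[0,0,0,0,0,0,-1]]' 100
python3 -m inch '[[0,0,0,0,0,-0.1,-1],[0,0,0,0,0,-0.1,-1],[0,0,0,0,0,-0.1,-1],[0,0,0,0,0,0,-1],[0,0,0,0,0,0,-1]]' 100
python3 - <<'E'
from h import *
Q=[]
for n in ('scene','top'):
    c=env.capture(n); P=cloud(c); s=env.state(); x,y,z=s['tcp_pos']
    m=(c['depth']>0)&np.all(P>[x-.04,y-.04,.20],-1)&np.all(P<[x+.04,y+.04,.262],-1); q=P[m]
    # fit circle radius 14.5 to socket points
    from scipy.optimize import least_squares
    f=least_squares(lambda p:np.hypot(q[:,0]-p[0],q[:,1]-p[1])-.0145,[x,y],loss='soft_l1',f_scale=.001)
    print(n,len(q),f.x,'minus tcp',f.x-[x,y],q[:,2].min())
print(s['time_s'],s['tcp_pos'],s['ee_rot'][:,1],s['qpos'],s['force'],s['torque'])
c=env.capture('wrist');
for t in ('well_mouth',):
    for r in env.find_in('wrist',t)[:2]: print(t,r,atz(c,r['pixel'],s,.14))
E
```

```text
time_s: 12.35
tcp_pos: [0.5939, 0.1674, 0.3508]
ee_rot: [[0.041, 0.999, -0.002], [0.999, -0.041, 0.0], [0.0, -0.002, -1.0]]
force: [0.2, -0.6, -3.2]
gripper_width: 0.139
finger_force: 98.3
time_s: 12.98
tcp_pos: [0.5937, 0.1641, 0.352]
ee_rot: [[-0.251, 0.968, -0.001], [0.968, 0.251, -0.0], [-0.0, -0.001, -1.0]]
force: [0.3, 0.7, -2.8]
gripper_width: 0.138
finger_force: 98.3
scene 157 [0.59100738 0.16454655] minus tcp [-0.00273793  0.00035289] 0.20810409762908422Traceback (most recent call last):
  File "<stdin>", line 9, in <module>
    return umr_minimum(a, axis, None, out, keepdims, initial, where)
ValueError: zero-size array to reduction operation minimum which has no identity
```

The scene camera puts the socket at (0.5910, 0.1645) and the rim at (0.5908, 0.1653), so they are aligned within 1 mm. I'm lowering to the mouth and then into it.

```bash
python3 -m inch '[[0.6,0.2,30,0,0,0,-1],[0,0,25,0,0,0,-1],[0,0,5,0,0,0,-1],[0,0,0,0,0,0,-1],[0,0,4,0,0,0,-1],[0,0,4,0,0,0,-1]]' 100
python3 -m inch '[[0,0,4,0,0,0,-1],[0,0,4,0,0,0,-1]]' 100;python3 -m inch '[[0,0,4,0,0,0,-1],[0,0,0,0,0,0,-1]]' 100
```

```text
time_s: 13.82
tcp_pos: [0.5943, 0.1654, 0.2849]
ee_rot: [[-0.253, 0.967, 0.001], [0.967, 0.253, 0.0], [0.0, 0.001, -1.0]]
force: [-0.1, 0.6, -2.4]
gripper_width: 0.136
finger_force: 98.3
time_s: 14.08
tcp_pos: [0.5939, 0.1653, 0.2761]
ee_rot: [[-0.253, 0.967, 0.0], [0.967, 0.253, 0.0], [-0.0, 0.0, -1.0]]
force: [0.4, 0.8, -2.9]
gripper_width: 0.14
finger_force: 98.3
time_s: 14.32
tcp_pos: [0.5937, 0.1652, 0.2718]
ee_rot: [[-0.253, 0.967, -0.001], [0.967, 0.253, -0.0], [-0.0, -0.001, -1.0]]
force: [0.2, 0.9, -2.5]
gripper_width: 0.14
finger_force: 98.3
```

It's inside without touching, so I'll continue down.

```bash
python3 -m inch '[[0,0,8,0,0,0,-1],[0,0,8,0,0,0,-1],[0,0,8,0,0,0,-1]]' 100; python3 -m inch '[[0,0,8,0,0,0,-1],[0,0,8,0,0,0,-1],[0,0,8,0,0,0,-1],[0,0,0,0,0,0,-1]]' 100;python3 -m inch '[[0,0,8,0,0,0,-1],[0,0,8,0,0,0,-1],[0,0,6,0,0,0,-1],[0,0,0,0,0,0,-1]]' 100
```

```text
time_s: 14.7
tcp_pos: [0.5937, 0.1652, 0.2475]
ee_rot: [[-0.253, 0.967, -0.0], [0.967, 0.253, -0.0], [-0.0, -0.0, -1.0]]
force: [-0.6, -0.4, -2.8]
gripper_width: 0.14
finger_force: 98.4
time_s: 15.2
tcp_pos: [0.5934, 0.1651, 0.2234]
ee_rot: [[-0.253, 0.967, -0.001], [0.967, 0.253, -0.0], [-0.0, -0.001, -1.0]]
force: [0.4, 0.3, -2.5]
gripper_width: 0.139
finger_force: 98.2
time_s: 15.7
tcp_pos: [0.5935, 0.1651, 0.2016]
ee_rot: [[-0.253, 0.967, -0.001], [0.967, 0.253, -0.0], [-0.0, -0.001, -1.0]]
force: [-0.1, 0.5, -2.5]
gripper_width: 0.139
finger_force: 98.2
```

```bash
python3 -m inch '[[0,0,3,0,0,0,-1],[0,0,3,0,0,0,-1],[0,0,2,0,0,0,-1],[0,0,0,0,0,0,-1]]' 100; for i in 1; do python3 -m inch '[[0,0,1,0,0,0,-1],[0,0,1,0,0,0,-1],[0,0,0,0,0,0,-1]]' 100;done;  python3 -m inch '[[0,0,1,0,0,0,-1],[0,0,0,0,0,0,-1]]' 100
```

```text
time_s: 16.2
tcp_pos: [0.5938, 0.1652, 0.1941]
ee_rot: [[-0.253, 0.967, -0.0], [0.967, 0.253, -0.0], [0.0, -0.0, -1.0]]
force: [-0.4, -0.4, -3.6]
gripper_width: 0.137
finger_force: 98.3
time_s: 16.58
tcp_pos: [0.5942, 0.1653, 0.1926]
ee_rot: [[-0.253, 0.967, 0.001], [0.967, 0.253, 0.0], [-0.0, 0.001, -1.0]]
force: [0.6, -0.3, -0.8]
gripper_width: 0.137
finger_force: 98.7
time_s: 16.82
tcp_pos: [0.5946, 0.1654, 0.1923]
ee_rot: [[-0.253, 0.967, 0.002], [0.967, 0.253, 0.0], [-0.0, 0.002, -1.0]]
force: [-0.9, -0.8, 6.2]
gripper_width: 0.139
finger_force: 99.5
```

Contact: about 9 N, with the foot on the hexagon's top. I'll feel round anticlockwise under this light pressure.

```bash
for i in 1; do python3 -m inch '[[0,0,0,0,0,-0.04,-1],[0,0,0,0,0,-0.04,-1],[0,0,0,0,0,-0.04,-1],[0,0,0,0,0,0,-1]]' 100; done; python3 -m inch '[[0,0,0,0,0,-0.04,-1],[0,0,0,0,0,-0.04,-1],[0,0,0,0,0,-0.04,-1],[0,0,0,0,0,0,-1]]' 100;python3 -m inch '[[0,0,0,0,0,-0.04,-1],[0,0,0,0,0,-0.04,-1],[0,0,0,0,0,-0.04,-1],[0,0,0,0,0,0,-1]]' 100
```

```text
time_s: 17.32
tcp_pos: [0.5945, 0.1654, 0.1923]
ee_rot: [[-0.368, 0.93, 0.002], [0.93, 0.368, 0.0], [-0.0, 0.002, -1.0]]
force: [-0.2, -1.4, 6.5]
gripper_width: 0.14
finger_force: 99.5
time_s: 17.82
tcp_pos: [0.5944, 0.1654, 0.1923]
ee_rot: [[-0.476, 0.879, 0.001], [0.879, 0.476, 0.0], [-0.0, 0.001, -1.0]]
force: [-0.8, -0.7, 5.2]
gripper_width: 0.142
finger_force: 99.4
time_s: 18.32
tcp_pos: [0.5943, 0.1654, 0.1922]
ee_rot: [[-0.578, 0.816, 0.001], [0.816, 0.578, 0.0], [-0.0, 0.001, -1.0]]
force: [-1.1, -0.3, 5.4]
gripper_width: 0.141
finger_force: 99.4
```

```bash
python3 -m inch '[[0,0,0,0,0,-0.04,-1],[0,0,0,0,0,-0.04,-1],[0,0,0,0,0,-0.04,-1],[0,0,0,0,0,0,-1]]' 100; python3 -m inch '[[0,0,0,0,0,-0.04,-1],[0,0,0,0,0,-0.04,-1],[0,0,0,0,0,-0.04,-1],[0,0,0,0,0,0,-1]]' 100;python3 -m inch '[[0,0,0,0,0,-0.04,-1],[0,0,0,0,0,-0.04,-1],[0,0,0,0,0,-0.04,-1],[0,0,0,0,0,0,-1]]' 100; python3 -c "
from h import *
s=env.state();print(s['qpos'],s['torque'])"
```

```text
time_s: 18.82
tcp_pos: [0.5937, 0.1651, 0.191]
ee_rot: [[-0.671, 0.741, -0.0], [0.741, 0.671, -0.0], [-0.0, -0.001, -1.0]]
force: [0.4, -0.4, -2.6]
gripper_width: 0.135
finger_force: 98.3
time_s: 19.32
tcp_pos: [0.5937, 0.165, 0.1909]
ee_rot: [[-0.755, 0.656, -0.001], [0.656, 0.755, -0.0], [0.0, -0.001, -1.0]]
force: [-0.1, -1.8, -3.0]
gripper_width: 0.137
finger_force: 98.2
time_s: 19.82
tcp_pos: [0.5938, 0.1651, 0.191]
ee_rot: [[-0.827, 0.562, -0.0], [0.562, 0.827, -0.0], [0.0, -0.0, -1.0]]
force: [0.5, -1.6, -3.7]
gripper_width: 0.144
finger_force: 98.2
[ 2.68871005e-01  3.67127593e-01  1.67967727e+00 -2.65194799e-04
  1.09522881e+00 -7.05512614e-01] [-0.37150139 -0.08089316  0.01431053]
```

It dropped on at about 42° and has carried the plug a little way back. Now I'll lower it fully to the collar, gently.

```bash
python3 -m inch '[[0,0,1.5,0,0,0,-1],[0,0,1.5,0,0,0,-1],[0,0,0,0,0,0,-1]]' 100; python3 -m inch '[[0,0,1.5,0,0,0,-1],[0,0,1.5,0,0,0,-1],[0,0,0,0,0,0,-1]]' 100
```

```text
time_s: 20.2
tcp_pos: [0.5942, 0.1653, 0.1887]
ee_rot: [[-0.828, 0.561, 0.001], [0.561, 0.828, 0.0], [-0.001, 0.001, -1.0]]
force: [0.7, -1.7, 3.5]
gripper_width: 0.141
finger_force: 99.2
time_s: 20.58
tcp_pos: [0.5945, 0.1654, 0.1862]
ee_rot: [[-0.828, 0.561, 0.002], [0.561, 0.828, 0.0], [-0.001, 0.001, -1.0]]
force: [-1.3, -0.7, 7.4]
gripper_width: 0.142
finger_force: 99.6
```

```bash
python3 -m inch '[[0,0,0,0,0,0.03,-1],[0,0,1.5,0,0,0,-1],[0,0,1.5,0,0,0,-1],[0,0,0,0,0,0,-1]]' 100; python3 -m inch '[[0,0,1.5,0,0,0,-1],[0,0,1,0,0,0,-1],[0,0,0,0,0,0,-1]]' 100;  python3 -c "
from h import *
s=env.state();print(s['torque'])"
```

```text
time_s: 21.08
tcp_pos: [0.5939, 0.1653, 0.1822]
ee_rot: [[-0.811, 0.585, 0.0], [0.585, 0.811, -0.0], [-0.0, 0.0, -1.0]]
force: [0.3, -2.0, 3.5]
gripper_width: 0.14
finger_force: 99.1
time_s: 21.45
tcp_pos: [0.5939, 0.1653, 0.1797]
ee_rot: [[-0.811, 0.585, -0.0], [0.585, 0.811, -0.0], [0.0, -0.0, -1.0]]
force: [-0.1, -1.8, 3.8]
gripper_width: 0.141
finger_force: 99.2
[-0.46269576 -0.04001944 -0.10893037]
```

```bash
python3 -m inch '[[0,0,1,0,0,0,-1],[0,0,0.5,0,0,0,-1],[0,0,0,0,0,0,-1]]' 100; python3 -m inch '[[0,0,1,0,0,0,-1],[0,0,0,0,0,0,-1]]' 100;  python3 -c "
from h import *
s=env.state();print(s['torque'])"
```

```text
time_s: 21.82
tcp_pos: [0.5942, 0.1653, 0.1787]
ee_rot: [[-0.811, 0.585, 0.001], [0.585, 0.811, 0.0], [-0.0, 0.0, -1.0]]
force: [0.0, -1.5, 5.9]
gripper_width: 0.139
finger_force: 99.6
time_s: 22.08
tcp_pos: [0.5947, 0.1654, 0.1785]
ee_rot: [[-0.811, 0.585, 0.002], [0.585, 0.811, 0.0], [-0.001, 0.001, -1.0]]
force: [-0.2, -1.7, 12.3]
gripper_width: 0.141
finger_force: 100.5
[-0.62250427  0.35236674 -0.06571247]
```

It's bottomed on the collar (13.7 mm travel, 14 expected). I'll ease the pressure off and turn clockwise, reading the held torque.

```bash
cat > t.py <<'E'
from h import *
s=env.state();e=s['ee_rot'];print('yaw',round(np.arctan2(e[1,1],e[0,1]),3),'torque',s['torque'].round(3),'tq6',s['joint_torque'][5].round(3),'q6',s['qpos'][5].round(3))
E
python3 -m inch '[[0,0,-1.5,0,0,0,-1],[0,0,0,0,0,0,-1]]' 100|tail -3;python3 t.py
python3 -m inch '[[0,0,0,0,0,0.05,-1],[0,0,0,0,0,0.05,-1],[0,0,0,0,0,0,-1],[0,0,0,0,0,0,-1]]' 100|tail -3;python3 t.py
python3 -m inch '[[0,0,0,0,0,0.05,-1],[0,0,0,0,0,0.05,-1],[0,0,0,0,0,0,-1],[0,0,0,0,0,0,-1]]' 100|tail -3;python3 t.py
python3 -m inch '[[0,0,0,0,0,0.05,-1],[0,0,0,0,0,0.05,-1],[0,0,0,0,0,0,-1],[0,0,0,0,0,0,-1]]' 100|tail -3;python3 t.py
```

```text
force: [-0.1, -1.4, 4.3]
gripper_width: 0.139
finger_force: 99.2
yaw 0.946 torque [-0.55   0.024 -0.138] tq6 -0.064 q6 -0.677
force: [0.2, -0.5, 3.3]
gripper_width: 0.135
finger_force: 99.2
yaw 0.847 torque [-0.438 -0.013  0.063] tq6 0.009 q6 -0.578
force: [-0.1, -1.9, 2.8]
gripper_width: 0.14
finger_force: 99.1
yaw 0.747 torque [-0.461 -0.003  0.016] tq6 0.023 q6 -0.478
force: [-0.4, -1.7, 2.9]
gripper_width: 0.137
finger_force: 99.0
yaw 0.647 torque [-0.592 -0.05   0.027] tq6 0.04 q6 -0.378
```

```bash
python3 -m inch '[[0,0,0,0,0,0.05,-1],[0,0,0,0,0,0.05,-1],[0,0,0,0,0,0,-1],[0,0,0,0,0,0,-1]]' 100|tail -3;python3 t.py
python3 -m inch '[[0,0,0,0,0,0.05,-1],[0,0,0,0,0,0.05,-1],[0,0,0,0,0,0,-1],[0,0,0,0,0,0,-1]]' 100|tail -3;python3 t.py
python3 -m inch '[[0,0,0,0,0,0.04,-1],[0,0,0,0,0,0.04,-1],[0,0,0,0,0,0,-1],[0,0,0,0,0,0,-1]]' 100|tail -3;python3 t.py
```

```text
force: [0.3, -1.5, 3.2]
gripper_width: 0.141
finger_force: 99.0
yaw 0.548 torque [-0.564  0.01   0.117] tq6 0.045 q6 -0.279
force: [0.1, -2.1, 3.4]
gripper_width: 0.144
finger_force: 99.0
yaw 0.447 torque [-0.54   0.052 -0.013] tq6 0.056 q6 -0.179
force: [-0.3, -1.9, 1.3]
gripper_width: 0.136
finger_force: 99.0
yaw 0.367 torque [-0.542 -0.012  0.033] tq6 0.057 q6 -0.098
```

```bash
python3 -m inch '[[0,0,0,0,0,0.04,-1],[0,0,0,0,0,0.04,-1],[0,0,0,0,0,0,-1],[0,0,0,0,0,0,-1]]' 100|tail -3;python3 t.py
python3 -m inch '[[0,0,0,0,0,0.04,-1],[0,0,0,0,0,0.04,-1],[0,0,0,0,0,0,-1],[0,0,0,0,0,0,-1]]' 100|tail -3;python3 t.py
```

```text
force: [0.0, -0.7, 2.1]
gripper_width: 0.136
finger_force: 98.9
yaw 0.287 torque [-0.479  0.077  0.055] tq6 0.05 q6 -0.018
force: [0.1, -1.9, 2.0]
gripper_width: 0.144
finger_force: 98.9
yaw 0.207 torque [-0.534  0.015  0.042] tq6 0.051 q6 0.062
```

```bash
python3 -m inch '[[0,0,0,0,0,0.04,-1],[0,0,0,0,0,0.04,-1],[0,0,0,0,0,0,-1],[0,0,0,0,0,0,-1]]' 100|tail -3;python3 t.py
```

```text
force: [-0.5, -2.1, 1.3]
gripper_width: 0.141
finger_force: 98.9
yaw 0.127 torque [-0.481  0.115  0.008] tq6 0.084 q6 0.142
```

```bash
python3 -m inch '[[0,0,0,0,0,0.04,-1],[0,0,0,0,0,0.04,-1],[0,0,0,0,0,0,-1],[0,0,0,0,0,0,-1]]' 100|tail -3;python3 t.py
```

```text
force: [-1.4, -1.6, 1.9]
gripper_width: 0.138
finger_force: 98.9
yaw 0.047 torque [-0.469  0.11   0.055] tq6 0.051 q6 0.222
```

```bash
python3 -m inch '[[0,0,0,0,0,0.04,-1],[0,0,0,0,0,0.04,-1],[0,0,0,0,0,0,-1],[0,0,0,0,0,0,-1]]' 100|tail -3;python3 t.py
```

```text
force: [-0.4, -1.1, 1.2]
gripper_width: 0.142
finger_force: 98.9
yaw -0.033 torque [-0.442  0.053  0.007] tq6 0.051 q6 0.302
```

```bash
python3 -m inch '[[0,0,0,0,0,0.04,-1],[0,0,0,0,0,0.04,-1],[0,0,0,0,0,0,-1],[0,0,0,0,0,0,-1]]' 100|tail -3;python3 t.py
```

```text
force: [-0.3, -2.0, 1.4]
gripper_width: 0.139
finger_force: 98.9
yaw -0.113 torque [-0.464  0.139  0.123] tq6 0.232 q6 0.382
```

```bash
python3 -m inch '[[0,0,0,0,0,0.04,-1],[0,0,0,0,0,0.04,-1],[0,0,0,0,0,0,-1],[0,0,0,0,0,0,-1]]' 100;python3 t.py
```

```text
time_s: 28.82
tcp_pos: [0.5939, 0.1653, 0.1788]
ee_rot: [[0.192, 0.981, -0.0], [0.981, -0.192, 0.0], [-0.0, -0.0, -1.0]]
force: [-0.5, -0.8, 1.8]
gripper_width: 0.139
finger_force: 98.9
yaw -0.193 torque [-0.427  0.185  0.198] tq6 0.239 q6 0.462
```

The gasket bit at yaw −0.07 ± 0.04: joint-6 torque jumped from 0.05 to 0.23. The target is yaw about −0.47, so 0.28 more.

```bash
python3 -m inch '[[0,0,0,0,0,0.05,-1],[0,0,0,0,0,0.05,-1],[0,0,0,0,0,0.04,-1],[0,0,0,0,0,0,-1],[0,0,0,0,0,0,-1]]' 100|tail -3;python3 t.py
python3 -m inch '[[0,0,0,0,0,0.05,-1],[0,0,0,0,0,0.05,-1],[0,0,0,0,0,0.04,-1],[0,0,0,0,0,0,-1],[0,0,0,0,0,0,-1]]' 100;python3 t.py
```

```text
force: [-0.8, -0.5, 1.7]
gripper_width: 0.137
finger_force: 98.9
yaw -0.333 torque [-0.375  0.173  0.22 ] tq6 0.232 q6 0.602
time_s: 30.08
tcp_pos: [0.5939, 0.1653, 0.1788]
ee_rot: [[0.455, 0.89, -0.0], [0.89, -0.455, 0.0], [0.0, -0.0, -1.0]]
force: [-0.1, -1.8, 1.2]
gripper_width: 0.14
finger_force: 98.9
yaw -0.473 torque [-0.428  0.185  0.294] tq6 0.246 q6 0.742
```

```bash
python3 -m inch '[[0,0,1,0,0,0,-1],[0,0,1,0,0,0,-1],[0,0,0,0,0,0,-1]]' 100
python3 -m inch '[[0,0,-1.5,0,0,-0.03,-1],[0,0,0,0,0,0,-1]]' 20; python3 t.py
python3 -m inch '[[0,0,0,0,0,0,1],[0,0,0,0,0,0,1],[0,0,0,0,0,0,1],[0,0,0,0,0,0,1],[0,0,0,0,0,0,1],[0,0,0,0,0,0,1]]' 20
```

```text
time_s: 30.45
tcp_pos: [0.5949, 0.1655, 0.1786]
ee_rot: [[0.456, 0.89, 0.002], [0.89, -0.456, 0.001], [0.002, 0.002, -1.0]]
force: [-3.1, -1.3, 12.8]
gripper_width: 0.141
finger_force: 100.5
time_s: 30.7
tcp_pos: [0.5942, 0.1654, 0.1787]
ee_rot: [[0.429, 0.903, 0.001], [0.903, -0.429, 0.0], [0.001, 0.0, -1.0]]
force: [-1.3, -1.3, 6.3]
gripper_width: 0.144
finger_force: 99.6
yaw -0.444 torque [-0.362  0.312  0.051] tq6 -0.129 q6 0.713
time_s: 31.45
tcp_pos: [0.5939, 0.1653, 0.1783]
ee_rot: [[0.43, 0.903, -0.0], [0.903, -0.43, 0.0], [0.0, -0.0, -1.0]]
force: [-0.1, -0.4, 0.2]
gripper_width: 1.0
finger_force: 0.0
```

Fully seated and released; now straight up, and check.

```bash
python3 -m inch '[[0,0,-15,0,0,0,1],[0,0,-30,0,0,0,1],[0,0,-40,0,0,0,1],[0,0,-40,0,0,0,1],[0,0,-40,0,0,0,1],[0,0,0,0,0,0,1],[0,0,0,0,0,0,1]]'
python3 - <<'E'
from h import *
c=env.capture('scene'); P=cloud(c)
m=(c['depth']>0)&np.all(P>[.52,.07,.192],-1)&np.all(P<[.66,.26,.225],-1); q=P[m]
print(len(q),cv2.minAreaRect((q[:,:2]*1000).astype(np.float32)),np.percentile(q[:,2],[5,50,95]))
cv2.imwrite('pics/end.png',cv2.resize(c['frame'][100:320,120:500],None,fx=2,fy=2,interpolation=cv2.INTER_CUBIC))
E
```

```text
time_s: 32.33
tcp_pos: [0.5937, 0.1652, 0.3435]
ee_rot: [[0.43, 0.903, 0.0], [0.903, -0.43, 0.0], [0.0, 0.0, -1.0]]
force: [0.0, 0.3, 0.2]
gripper_width: 1.003
finger_force: 0.0
337 ((593.546630859375, 162.97100830078125), (149.52505493164062, 17.04534339904785), 64.58647918701172) [0.20309429 0.21320786 0.21669435]
```

View pics/end.png

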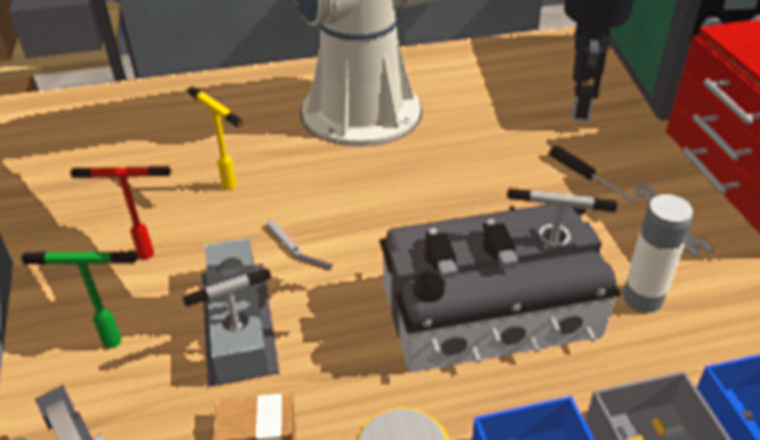

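The wrench stands upright in the open well with its bar at (562,198). Its bar top is at 0.213, as expected when fully down, and nothing else has moved.

```bash
python3 -c "
from rig import env
print(env.close_job())"
```

```text
the job is handed in; nothing more can be done
None
```

I turned the plug about 0.4 rad past the point where its gasket bit, left the wrench released and standing fully down on it, and handed the job in at about 32 s; no verdict came back.

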